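# Latch the green paint case

## Robot

A 7-joint arm with a two-finger parallel gripper is mounted at the origin on the work surface. World frame = base frame: x ahead of the robot, y to its left, z up, the work surface at z = 0. Lengths are in m, angles in rad, forces in N, time in s.
With the tool pointing down it reaches from about 0.4 to 0.925 m from the base axis. Payload 4.1 kg.
Tool frame: the origin (TCP) lies at the very end of the fingers, on their centre line; the grasp point (between the pads) lies 19 mm behind it; z points along the fingers, x is the direction in which the jaws open and shut, and the axes are right-handed (so a half turn about z gives the same grasp; the last joint's range is limited). The gripper opens to 85 mm and grips with 20 to 120 N. Pads are 22 mm wide; open, the fingers measure 114 mm over their backs; the gripper's body (76 mm by 85 mm) begins 54 mm behind the grasp point. The pads swing forward as they close: fully open they stand 13 mm farther back than shut.
Start: joints at [1.207, 0.398, 0.045, 1.537, -0.019, 1.207, -0.051], TCP at [0.17, -0.627, 0.231] pointing down, gripper open.
Joint ranges: [-2.82, 2.82], [-0.49, 2.23], [-1.37, 1.46], [0, 2.46], [-1.36, 4.5], [0.23, 2], [-2.94, 2.94]. Speed limits (rad/s): [2.57, 2.57, 3.14, 3.14, 3.14, 3.14, 3.14].

## Interface

Orientations are given as a unit quaternion [w, x, y, z].
In Python, from bench import ctrl, read_camera gives the robot as it stands.
- The arm moves only by the tool send_rows, never from a script. Its argument "series" is a list of rows, each an object of numbers: "rx", "ry", "rz": the turn, a rotation vector about the tool's x, y, z in rad; "dx", "dy", "dz": the shift along the tool's x, y, z in mm; "hand": the gripper's target within -1 to 1 (fully open at 1, half-way at 0, shut at -1). A call has 1 to 8 rows; each row shifts and turns the pose as measured when the row begins, along the tool's axes as they then stand; what a row does not reach is not made up. A row lasts 1/8 s, in which the tool goes at most 62.5 mm and 10.7 degrees, less where a joint would pass 70% of its speed; a pose out of reach is approached as far as the arm can. A call is refused whole if a number of a shift passes 62.5 or a number of a turn 0.188, either way. A call with a gripper value outside its range is refused whole. The fingers move at their own pace and stop on an object; "force" is the grip in N (left out, the last holds). Time passes only in rows, so rows that do not move let the fingers close. It gives the time, the measured TCP pose, the force and the opening at its end, in the units of the state.
- ctrl.state(): the state, without advancing time (a new reading comes with each control period).
- read_camera(name): name is "scene" or "top" or "wrist"; returns a dict with "pixels" (480x640x3 uint8, red, green, blue), "depth" (480x640 float32, m along the optical axis (not along the pixel's ray), 0 where there is no reading), "fx", "fy", "cx", "cy" (pixels), "R" (3x3) and "t" (3): a world point X has camera coordinates R X + t; the wrist camera has in their place "mount" (4x4, takes a point from camera to tool coordinates, whose origin is the TCP and whose axes are the tool frame's). Camera axes: x right, y down, z forward; pixel columns grow to the right and rows downward; lengths in m; the calibration is good to about 2 mm. The wrist camera is an equidistant fisheye: a pixel r from the principal point sees the ray r / f radians off the axis. A picture is of the moment at which its call begins: read the wrist's pose just before it.
- ctrl.hand_in(): hands the job in, once; it reports no verdict.
The state is a dict: "time_s": time; "joint_pos": joint angles; "qd": joint speeds; "effort": joint torques, N m; "tool_pos": TCP position; "tool_rot": TCP orientation; "wrist_force": force on the tool from outside, world axes, zero at the start; "ft_torque": the same for the moment, N m; "gripper_width": finger opening in m.
Only numpy, scipy, OpenCV 4.12 (cv2) and the standard library are available. Lean on these libraries where they do the work, as an engineer would, in place of code of your own. Each camera call takes 0.05 s, during which the arm holds its last target.

## Task

Fasten the draw latch on top of the green paint case: swing the steel wire loop over so that its cross bar drops behind the keeper hook on the other half of the case, and then press the red lever down flat so that the latch draws the case shut. Leave the grey case and its latch as they are.

Things in the scene. Friction and masses are not known exactly. Their poses are not given: they have to be found in the camera images.
- green_case: Fixed green carry case with aluminium edges, 160 (x) x 220 (y) x 150 mm (z), standing on its hinged edge: the seam runs along y across the middle of its top. Origin on the table under the seam, z up. The latch is in the middle of the top (y = 0), its red lever and loop on the -x half, its keeper on the +x half, which is sprung open some 5 mm at the seam until the lever pulls it shut.
- green_case_bar (a point): Middle of the loop's cross bar (8 mm thick, 50 mm long, along y), joined by two 5 mm wires to a pin on the lever 70 mm away, 22 mm from the lever's pin. It starts upright, leaning back to -x on its stop, over 30 mm above the lever's end. Moved to +x past the vertical it falls over freely behind the keeper if the lever is up: then at x about 33, z about 160 mm in the case's frame.
- green_case_tip (a point): Free end of the red lever (30 mm wide, 5 mm thick), 50 mm from its pin, which lies along y at x = -22, z = 164 mm in the case's frame. The lever stands up at the start. Flat, its end is at x = -72, z = 162 mm, its upper face at about 166 mm. Nearly upright, it is best pushed at its +x face, first to -x and then down, with about 5 to 10 N.
- green_case_keeper (a point): Top of the steel keeper hook on the +x half of the green case: a plate 26 mm wide (y) and 5 mm thick that leans to +x, about 170 mm above the table. The bar must lie beyond it (+x side) and lower.
- green_case_lever (a joint): Angle of the green case's lever, rad: 0 lying flat towards -x (its stop is at -0.05), growing as its free end rises; 1.05 to 1.3 at the start. It stays where it is left.
- green_case_half (a joint): Opening of the +x half of the green case about its bottom edge, rad: 0.036 at the start, sprung open; about 0.008 when latched.
- grey_case_bar (a point): Middle of the loop's cross bar on the grey case, a like case with a like open latch, which is to be left alone.

How it is judged:
On the way:
1. the loop of the green case lies hooked behind its keeper while the lever is still up (z of green_case_bar in the frame of green_case below 0.17 m and x of green_case_bar in the frame of green_case above 0.022 m and value of joint green_case_lever above 0.7 rad), for 0.2 s.
At the end, for the whole second after the job is handed in: The green case's loop bar lies behind its keeper, lower than the hook's top (bar less than 170 mm above the table), the red lever lies flat within 0.15 rad, and the case is drawn shut (opening below 0.018 rad) (value of joint green_case_lever below 0.15 rad and value of joint green_case_half below 0.018 rad and z of green_case_bar in the frame of green_case below 0.17 m and x of green_case_bar in the frame of green_case above 0.018 m); the robot touches nothing.
It fails at once if the grey case's latch is disturbed (its bar moved by more than 20 mm) (distance of grey_case_bar from where it was at the start of the episode above 0.02 m).
It also fails if it takes over 35 s, if anything falls off the work surface, if the arm or the gripper's body presses on something with over 40 N, if the wrist force passes 120 N, or if a joint passes its speed limit or range.

## Working session

There is one attempt and no reset: what is moved stays moved. The work goes in short steps, Python scripts to look and compute and a tool call to move; the robot and the scene stay as the last step left them, time stands still between calls to the robot, and variables do not carry over. Pictures are saved under pics/ and viewed, and the job is handed in when it is done.

Besides the shell and the picture viewer there is one more tool, called after "Emit:" in YAML: its name, and indented under it one key for each argument. send_rows: Moves the arm, as the interface text tells. Its arguments: {"type":"object","properties":{"series":{"type":"array","items":{"type":"object","properties":{"rx":{"type":"number"},"ry":{"type":"number"},"rz":{"type":"number"},"dx":{"type":"number"},"dy":{"type":"number"},"dz":{"type":"number"},"hand":{"type":"number"}}}},"force":{"type":"number"}},"required":["series"]}

```bash
mkdir -p pics; ls; python3 - <<'E'
from bench import ctrl, read_camera
import cv2,numpy as np
s=ctrl.state();print(s)
for n in ["scene","top"]:
    c=read_camera(n);cv2.imwrite(f"pics/{n}0.png",c["pixels"][:,:,::-1]);np.savez(f"{n}0.npz",**c)
    print(n,c["fx"],c["cx"],c["cy"],c["R"],c["t"], -np.array(c["R"]).T@c["t"])
E
```

```text
pics
{'time_s': 0.0, 'joint_pos': array([ 1.20696951,  0.39917727,  0.04503617,  1.53787691, -0.0186846 ,
        1.20688595, -0.05072371]), 'qd': array([ 0.00024419,  0.00171282, -0.00117703, -0.00149564,  0.00035587,
       -0.000537  ,  0.0005462 ]), 'effort': array([ 2.52864638e-04, -4.75125253e+01,  1.36508860e+00, -2.54215425e+01,
        1.16575492e-02,  9.66146443e-03, -1.50508197e-05]), 'tool_pos': array([ 0.16998303, -0.62672922,  0.2302744 ]), 'tool_rot': array([-5.24506643e-04,  7.94301439e-01, -6.07523083e-01, -8.07824928e-04]), 'wrist_force': array([-0.42834084,  0.11398719,  0.58937501]), 'ft_torque': array([ 0.02668431,  0.00346488, -0.01462937]), 'gripper_width': 0.08544193885390568}
scene 503.5131870929077 320.67440315675884 241.39586990256848 [[-0.4453888   0.89512663 -0.01941974]
 [ 0.60433926  0.2845566  -0.74417847]
 [-0.66060796 -0.34318486 -0.66769849]] [ 0.25527005 -0.22712833  1.27154524] [1.09094989 0.27250693 0.68494211]
top 503.03862303773053 317.0448423388113 240.6309273007544 [[-1.64650900e-01 -9.86351529e-01  8.62150356e-04]
 [-9.63592352e-01  1.60664919e-01 -2.13720760e-01]
 [ 2.10665281e-01 -3.60200769e-02 -9.76894413e-01]] [0.05109137 0.5658913  0.78725866] [ 0.3878527  -0.01216772  0.88996725]
```

View pics/scene0.png

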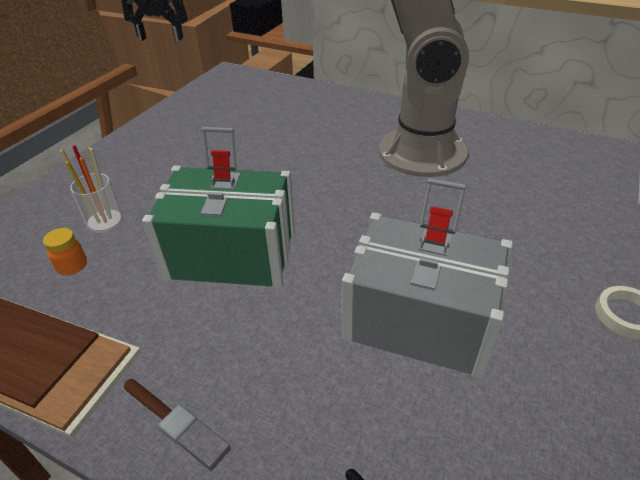

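View pics/top0.png

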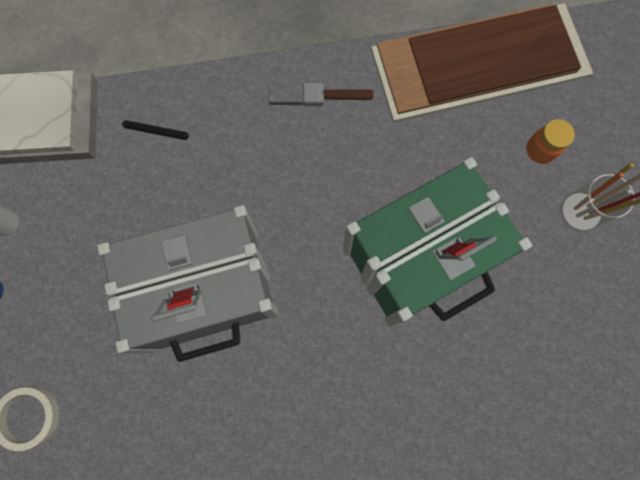

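The top view shows the green case at (440,240), keeper at (427,213), red lever at (458,250), and loop at (470,245). The scene view shows its bar at (219,129). The grey case is to the left of it. Next I measure.

```bash
cat > h.py <<'E'
import numpy as np,cv2
def load(n): return dict(np.load(n))
def pt(c,u,v,d=None):
    if d is None: d=c["depth"][int(v),int(u)]
    return c["R"].T@(np.array([(u-c["cx"])/c["fx"]*d,(v-c["cy"])/c["fy"]*d,d])-c["t"])
def plane(c,u,v,z):
    o=-c["R"].T@c["t"]; r=c["R"].T@np.array([(u-c["cx"])/c["fx"],(v-c["cy"])/c["fy"],1]); return o+r*(z-o[2])/r[2]
def tri(c1,p1,c2,p2):
    A=[];b=[]
    for c,(u,v) in((c1,p1),(c2,p2)):
        o=-c["R"].T@c["t"]; r=c["R"].T@np.array([(u-c["cx"])/c["fx"],(v-c["cy"])/c["fy"],1]);r/=np.linalg.norm(r)
        P=np.eye(3)-np.outer(r,r);A.append(P);b.append(P@o)
    x=np.linalg.lstsq(np.vstack(A),np.hstack(b),rcond=None)[0]
    return x,np.linalg.norm(np.vstack(A)@x-np.hstack(b))
def cloud(c):
    v,u=np.mgrid[0:480,0:640];d=c["depth"]
    P=np.stack([(u-c["cx"])/c["fx"]*d,(v-c["cy"])/c["fy"]*d,d],-1)
    return (P-c["t"])@c["R"]
E
python3 - <<'E'
from h import *
t=load("top0.npz");s=load("scene0.npz")
for n,c in(("top",t),("sc",s)):
    P=cloud(c);px=c["pixels"].astype(int)
    r,g,b=px[...,0],px[...,1],px[...,2]
    green=(g>r*1.5)&(g>b*1.15)&(g>30)&(abs(P[...,2]-.15)<.012)
    red=(r>120)&(g<60)&(b<60)&(P[...,2]>.14)
    for k,m in(("green",green),("red",red)):
        Q=P[m];print(n,k,len(Q))
        for part in ([Q] if k=="green" else [Q[Q[:,1]<-.1],Q[Q[:,1]>-.1]]):
            if len(part): print(part.mean(0),np.percentile(part,[2,50,98],axis=0).round(4).tolist())
        if k=="green":
            q=cv2.minAreaRect(Q[:,:2].astype(np.float32)*1000);print(q)
    uv=dict(top=[(470,163),(352,228),(526,244),(405,314)],sc=[(176,172),(286,176),(154,216),(276,228)])[n]
    print([pt(c,*p).round(3).tolist() for p in uv])
I=cv2.resize(t["pixels"][140:340,330:560,::-1],None,fx=3.4,fy=3,interpolation=cv2.INTER_CUBIC);cv2.imwrite("pics/tz.png",I)
I=cv2.resize(s["pixels"][110:300,130:320,::-1],None,fx=3,fy=3,interpolation=cv2.INTER_CUBIC);cv2.imwrite("pics/sz.png",I)
E
```

```text
top green 9593
[ 0.52356886 -0.21725984  0.14824357] [[0.4328, -0.3296, 0.1448], [0.5262, -0.2062, 0.1483], [0.6154, -0.1129, 0.1514]]
((523.9932250976562, -221.4365234375), (160.9080810546875, 217.33558654785156), 19.98044204711914)
top red 170
[ 0.4884421  -0.23474953  0.21501375] [[0.4822, -0.2488, 0.2128], [0.4885, -0.2349, 0.2151], [0.4946, -0.2212, 0.2169]]
[0.47722473 0.15692991 0.22522244] [[0.47, 0.1351, 0.2093], [0.4791, 0.1605, 0.2114], [0.4828, 0.1754, 0.2547]]
[[0.631, -0.295, 0.149], [0.558, -0.095, 0.149], [0.491, -0.348, 0.151], [0.418, -0.148, 0.151]]
sc green 5077
[ 0.54173876 -0.21294343  0.14852508] [[0.4367, -0.3271, 0.14], [0.5485, -0.2029, 0.1491], [0.6246, -0.1099, 0.1517]]
((526.7667236328125, -221.08250427246094), (164.9969024658203, 218.87167358398438), 19.8633975982666)
sc red 648
[ 0.50852689 -0.30837187  0.20008659] [[0.4851, -0.5537, 0.1442], [0.4928, -0.2437, 0.2146], [0.571, -0.2216, 0.2173]]
[0.49549569 0.16279619 0.19481936] [[0.4795, 0.1475, 0.1687], [0.4906, 0.1622, 0.1926], [0.5046, 0.1763, 0.213]]
[[0.502, -0.339, 0.15], [0.427, -0.142, 0.151], [0.623, -0.29, 0.148], [0.556, -0.089, 0.142]]
```

View pics/tz.png

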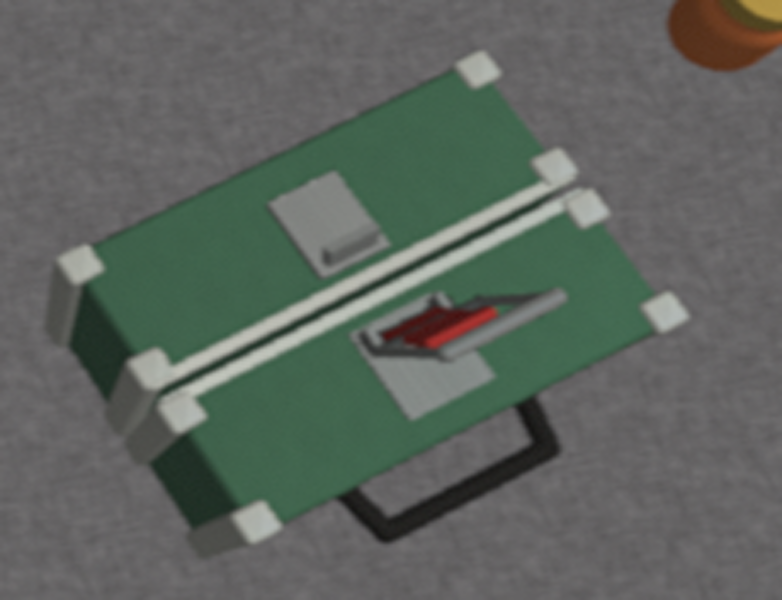

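View pics/sz.png

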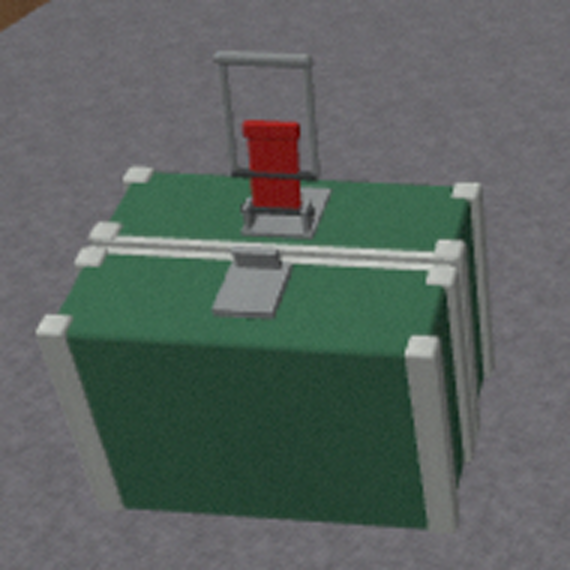

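```bash
cat >> h.py <<'E'
from scipy.spatial.transform import Rotation as Ro
yaw=0.349; C=np.array([0.5225,-0.223,0]); RC=Ro.from_euler('z',yaw).as_matrix()
def tocase(p): return RC.T@(np.asarray(p)-C)
def fromcase(p): return RC@np.asarray(p)+C
def delta(st,pc,ang=yaw-np.pi/2):
    # target: tool x at world angle ang, tool z down
    w=np.asarray(st["tool_rot"]);Rt=Ro.from_quat([w[1],w[2],w[3],w[0]])
    T=fromcase(pc);d=Rt.as_matrix().T@(T-st["tool_pos"])*1000
    X=np.array([np.cos(ang),np.sin(ang),0]);Z=np.array([0,0,-1.]);Rg=np.stack([X,np.cross(Z,X),Z],1)
    rv=Ro.from_matrix(Rt.as_matrix().T@Rg).as_rotvec()
    print("case now",(tocase(st["tool_pos"])*1000).round(1),"world",np.round(st["tool_pos"],3),"F",np.round(st["wrist_force"],1),"t",st["time_s"],"grip",st["gripper_width"])
    print("delta mm",d.round(1),"rotvec",rv.round(3))
E
python3 - <<'E'
from h import *
from bench import ctrl
t=load("top0.npz");s=load("scene0.npz")
def zs(u,v):return (u/3+130,v/3+110)
def zt(u,v):return (u/3.4+330,v/3+140)
for n,a,b in(("bar mid",(264,59),(505,326)),("barL",(216,56),(565,296)),("barR",(311,62),(445,355)),("tipL",(245,122),(495,309)),("tipR",(299,122),(428,345)),("keepL",(235,252),(377,230)),("keepR",(279,252),(325,255)),("seam pad",(90,256),(553,165)),("seampad2",(105,231),(586,208))):
    p,e=tri(s,zs(*a),t,zt(*b));print(n,p.round(3),(tocase(p)*1000).round(1),"err",round(e*1000,1))
delta(ctrl.state(),[-.1,0,.24])
E
```

```text
bar mid [ 0.48  -0.239  0.252] [-45.3  -0.8 252.3] err 1.0
barL [ 0.49  -0.265  0.253] [-45.5 -28.6 252.8] err 0.1
barR [ 0.471 -0.214  0.252] [-44.8  26.4 252. ] err 1.7
tipL [ 0.494 -0.25   0.215] [-36.2 -15.8 215.3] err 1.1
tipR [ 0.482 -0.22   0.216] [-37.   16.9 216.4] err 0.8
keepL [ 0.55  -0.227  0.165] [ 24.3 -12.8 165.4] err 0.4
keepR [ 0.541 -0.201  0.167] [ 24.5  14.1 167.1] err 0.1
seam pad [ 0.574 -0.318  0.15 ] [  16.  -106.4  150.2] err 0.2
seampad2 [ 0.549 -0.327  0.15 ] [ -10.4 -106.7  149.6] err 0.0
case now [-469.3 -258.9  230.4] world [ 0.17  -0.627  0.23 ] F [ 0.1 -0.8  0.5] t 0.1 grip 0.0851403918301913
delta mm [-289.  -346.2   -9.2] rotvec [ 0.     0.002 -0.084]
```

Emit:
send_rows:
  series:
    - {"dx": -20,"dy": -25,"rz": -0.04,"hand": -1}
    - {"dx": -36,"dy": -43,"rz": -0.04,"hand": -1}
    - {"dx": -36,"dy": -43,"hand": -1}
    - {"dx": -36,"dy": -43,"hand": -1}
    - {"dx": -36,"dy": -43,"hand": -1}
    - {"dx": -36,"dy": -43,"hand": -1}
    - {"dx": -36,"dy": -43,"hand": -1}
    - {"dx": -20,"dy": -25,"hand": -1}

```text
invalid input
```

```bash
python3 -c "
from h import *
from bench import ctrl
delta(ctrl.state(),[-.09,0,.237])"
```

```text
case now [-469.3 -258.9  230.4] world [ 0.17  -0.627  0.23 ] F [ 0.1 -0.8  0.5] t 0.1 grip 0.0851403918301913
delta mm [-289.9 -356.2   -6.2] rotvec [ 0.     0.002 -0.084]
```

Emit:
send_rows:
  series:
    - {"dx": -20,"dy": -25,"dz": 0,"rx": 0,"ry": 0,"rz": -0.04,"hand": -1}
    - {"dx": -36,"dy": -43,"dz": 0,"rx": 0,"ry": 0,"rz": -0.04,"hand": -1}
  force: 30

```text
time_s: 0.35
tool_pos: [0.2157, -0.555, 0.2287]
tool_rot: [0.0, 0.816, -0.578, -0.002]
wrist_force: [0.4, 0.3, 0.7]
gripper_width: 0.0517
```

```bash
python3 -c "
from h import *
from bench import ctrl
delta(ctrl.state(),[-.09,0,.237])"
```

```text
case now [-401.8 -207.   228.7] world [ 0.216 -0.555  0.229] F [0.4 0.3 0.7] t 0.35 grip 0.05174865414488369
delta mm [-210.2 -309.7   -8.6] rotvec [ 0.003  0.003 -0.01 ]
```

Emit:
send_rows:
  series:
    - {"dx": -30,"dy": -44,"dz": -1,"rx": 0,"ry": 0,"rz": -0.01,"hand": -1}
    - {"dx": -30,"dy": -44,"dz": -1,"rx": 0,"ry": 0,"rz": 0,"hand": -1}
    - {"dx": -30,"dy": -44,"dz": -1,"rx": 0,"ry": 0,"rz": 0,"hand": -1}
    - {"dx": -30,"dy": -44,"dz": -1,"rx": 0,"ry": 0,"rz": 0,"hand": -1}
    - {"dx": -30,"dy": -44,"dz": -1,"rx": 0,"ry": 0,"rz": 0,"hand": -1}
    - {"dx": -30,"dy": -44,"dz": -1,"rx": 0,"ry": 0,"rz": 0,"hand": -1}
    - {"dx": -15,"dy": -15,"dz": -1,"rx": 0,"ry": 0,"rz": 0,"hand": -1}
    - {"dx": 0,"dy": 0,"dz": 0,"rx": 0,"ry": 0,"rz": 0,"hand": -1}
  force: 30

```text
time_s: 1.35
tool_pos: [0.4178, -0.2613, 0.2333]
tool_rot: [-0.001, 0.821, -0.57, -0.004]
wrist_force: [0.5, 0.1, -0.6]
gripper_width: -0.0
```

```bash
python3 -c "
from h import *
from bench import ctrl,read_camera
delta(ctrl.state(),[-.09,0,.237])
c=read_camera('scene');cv2.imwrite('pics/s1.png',c['pixels'][:,:,::-1])"
```

```text
case now [-1.114e+02 -2.000e-01  2.333e+02] world [ 0.418 -0.261  0.233] F [ 0.5  0.1 -0.6] t 1.35 grip -4.254078382273787e-05
delta mm [ -0.  -21.4  -3.8] rotvec [0.003 0.007 0.008]
```

View pics/s1.png

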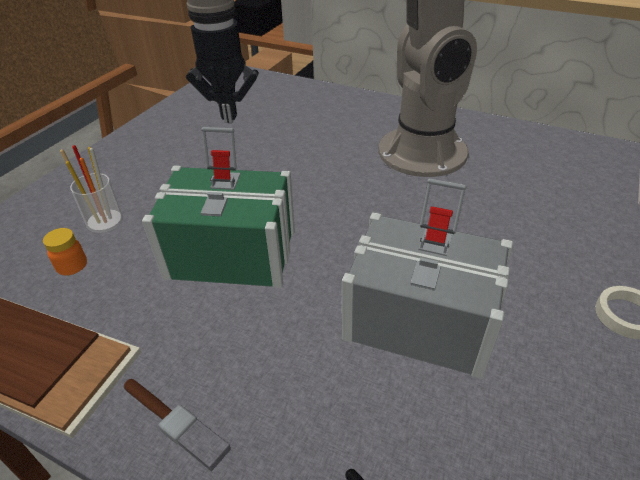

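Emit:
send_rows:
  series:
    - {"dx": 0,"dy": -20,"dz": -3,"rx": 0,"ry": 0,"rz": 0,"hand": -1}
    - {"dx": 0,"dy": -20,"dz": -1,"rx": 0,"ry": 0,"rz": 0,"hand": -1}
    - {"dx": 0,"dy": -15,"dz": 0,"rx": 0,"ry": 0,"rz": 0,"hand": -1}
    - {"dx": 0,"dy": -10,"dz": 0,"rx": 0,"ry": 0,"rz": 0,"hand": -1}
    - {"dx": 0,"dy": -10,"dz": 0,"rx": 0,"ry": 0,"rz": 0,"hand": -1}
    - {"dx": 0,"dy": -10,"dz": 0,"rx": 0,"ry": 0,"rz": 0,"hand": -1}
    - {"dx": 0,"dy": 0,"dz": 0,"rx": 0,"ry": 0,"rz": 0,"hand": -1}
    - {"dx": 0,"dy": 0,"dz": 0,"rx": 0,"ry": 0,"rz": 0,"hand": -1}
  force: 30

```text
time_s: 2.4
tool_pos: [0.5012, -0.235, 0.2361]
tool_rot: [-0.0, 0.819, -0.574, -0.004]
wrist_force: [1.4, 0.5, -0.5]
gripper_width: 0.0001
```

```bash
python3 -c "
from h import *
from bench import ctrl,read_camera
delta(ctrl.state(),[-.02,0,.237])
c=read_camera('scene');cv2.imwrite('pics/s2.png',c['pixels'][:,:,::-1])"
```

```text
case now [-24.1  -4.  236.1] world [ 0.501 -0.235  0.236] F [ 1.4  0.5 -0.5] t 2.4 grip 0.00014053121139594215
delta mm [-4.  -4.1 -0.9] rotvec [ 0.005  0.007 -0.001]
```

View pics/s2.png

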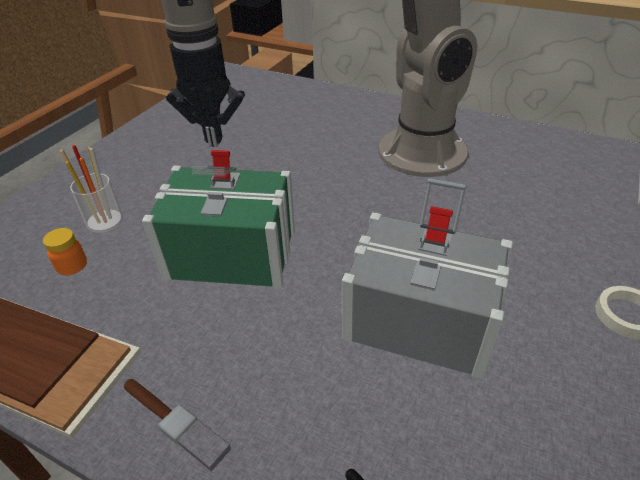

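The loop has tipped past vertical and is falling, with the bar near (213,170). I'll wait a moment and look again.

Emit:
send_rows:
  series:
    - {"dx": 0,"dy": 0,"dz": 0,"rx": 0,"ry": 0,"rz": 0,"hand": -1}
    - {"dx": 0,"dy": 0,"dz": 0,"rx": 0,"ry": 0,"rz": 0,"hand": -1}
    - {"dx": 0,"dy": 0,"dz": 0,"rx": 0,"ry": 0,"rz": 0,"hand": -1}
  force: 30

```text
time_s: 2.82
tool_pos: [0.5005, -0.2356, 0.2364]
tool_rot: [0.0, 0.819, -0.574, -0.004]
wrist_force: [0.6, -1.2, 0.3]
gripper_width: 0.0002
```

```bash
python3 -c "
from h import *
from bench import ctrl,read_camera
delta(ctrl.state(),[-.005,0,.237])
c=read_camera('scene');np.savez('s3.npz',**c)
cv2.imwrite('pics/s3.png',cv2.resize(c['pixels'][110:300,130:320,::-1],None,fx=3,fy=3,interpolation=cv2.INTER_CUBIC))"
```

```text
case now [-25.   -4.3 236.4] world [ 0.5   -0.236  0.236] F [ 0.6 -1.2  0.3] t 2.825 grip 0.0002131376548525235
delta mm [ -4.3 -20.   -0.7] rotvec [ 0.005  0.007 -0.002]
```

View pics/s3.png

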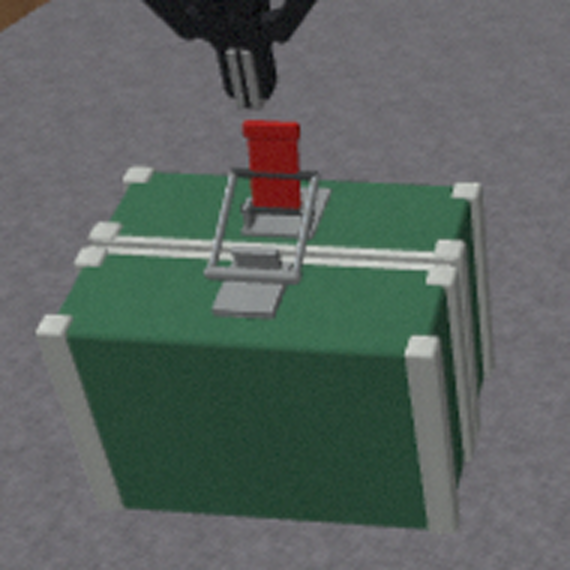

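The bar lies behind the keeper at crop (252,272), and the lever is still up. Next I place the fingertips in front of the lever, then push.

Emit:
send_rows:
  series:
    - {"dx": -4,"dy": -20,"dz": 0,"rx": 0,"ry": 0,"rz": 0,"hand": -1}
    - {"dx": 0,"dy": -2,"dz": 0,"rx": 0,"ry": 0,"rz": 0,"hand": -1}
    - {"dx": 0,"dy": 0,"dz": 20,"rx": 0,"ry": 0,"rz": 0,"hand": -1}
    - {"dx": 0,"dy": 0,"dz": 15,"rx": 0,"ry": 0,"rz": 0,"hand": -1}
    - {"dx": 0,"dy": 0,"dz": 0,"rx": 0,"ry": 0,"rz": 0,"hand": -1}
  force: 30

```text
time_s: 3.5
tool_pos: [0.5226, -0.2223, 0.2004]
tool_rot: [-0.0, 0.819, -0.573, -0.004]
wrist_force: [-0.8, -0.2, -0.1]
gripper_width: -0.0002
```

```bash
python3 -c "
from h import *
from bench import ctrl,read_camera
delta(ctrl.state(),[-.019,0,.203])
c=read_camera('scene')
cv2.imwrite('pics/s4.png',cv2.resize(c['pixels'][90:280,130:320,::-1],None,fx=3,fy=3,interpolation=cv2.INTER_CUBIC))"
```

```text
case now [  0.3   0.7 200.4] world [ 0.523 -0.222  0.2  ] F [-0.8 -0.2 -0.1] t 3.5 grip -0.00023144491883458473
delta mm [ 0.6 19.3 -2.5] rotvec [0.004 0.007 0.   ]
```

View pics/s4.png

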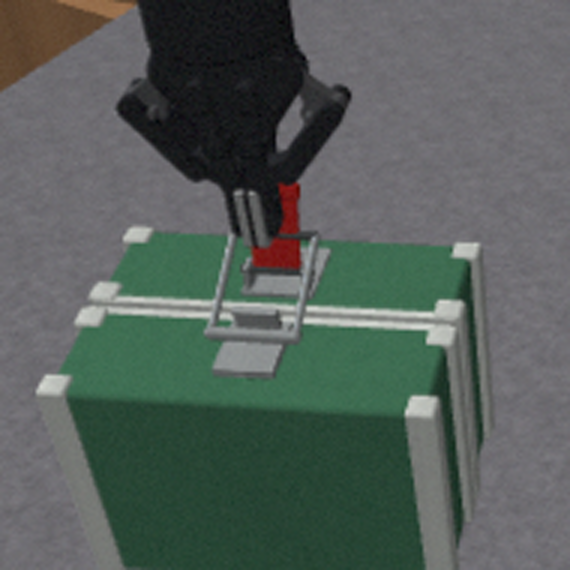

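The fingers stand in front of the lever, at crop (255,215), within the loop's width. Next I push to -x along an arc.

Emit:
send_rows:
  series:
    - {"dx": 0,"dy": 12,"dz": -1,"rx": 0,"ry": 0,"rz": 0,"hand": -1}
    - {"dx": 0,"dy": 8,"dz": -1,"rx": 0,"ry": 0,"rz": 0,"hand": -1}
    - {"dx": 0,"dy": 6,"dz": 1,"rx": 0,"ry": 0,"rz": 0,"hand": -1}
    - {"dx": 0,"dy": 6,"dz": 2,"rx": 0,"ry": 0,"rz": 0,"hand": -1}
    - {"dx": 0,"dy": 5,"dz": 3,"rx": 0,"ry": 0,"rz": 0,"hand": -1}
    - {"dx": 0,"dy": 0,"dz": 0,"rx": 0,"ry": 0,"rz": 0,"hand": -1}
  force: 30

```text
time_s: 4.3
tool_pos: [0.487, -0.2366, 0.1995]
tool_rot: [-0.001, 0.819, -0.574, -0.001]
wrist_force: [0.2, 0.5, -0.4]
gripper_width: 0.0001
```

```bash
python3 -c "
from h import *
from bench import ctrl,read_camera
delta(ctrl.state(),[-.044,0,.187])
c=read_camera('scene')
cv2.imwrite('pics/s5.png',cv2.resize(c['pixels'][90:280,130:320,::-1],None,fx=3,fy=3,interpolation=cv2.INTER_CUBIC))"
```

```text
case now [-38.   -0.7 199.5] world [ 0.487 -0.237  0.199] F [ 0.2  0.5 -0.4] t 4.3 grip 0.0001226771514978765
delta mm [-0.6  6.  12.4] rotvec [-0.001  0.003 -0.001]
```

View pics/s5.png

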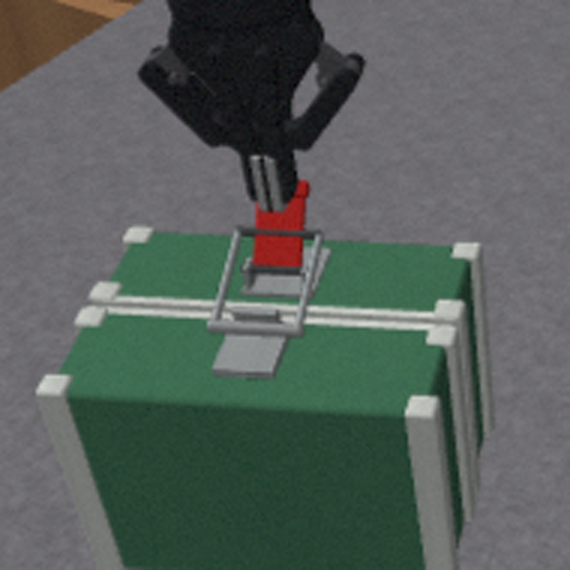

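The lever is tilting back as planned and the bar is still hooked, so I press on.

Emit:
send_rows:
  series:
    - {"dx": 0,"dy": 2,"dz": 6,"rx": 0,"ry": 0,"rz": 0,"hand": -1}
    - {"dx": 0,"dy": 4,"dz": 6,"rx": 0,"ry": 0,"rz": 0,"hand": -1}
    - {"dx": 0,"dy": 2,"dz": 5,"rx": 0,"ry": 0,"rz": 0,"hand": -1}
    - {"dx": 0,"dy": 2,"dz": 5,"rx": 0,"ry": 0,"rz": 0,"hand": -1}
    - {"dx": 0,"dy": 0,"dz": 0,"rx": 0,"ry": 0,"rz": 0,"hand": -1}
  force: 30

```text
time_s: 4.97
tool_pos: [0.4774, -0.2404, 0.1762]
tool_rot: [-0.001, 0.819, -0.574, -0.001]
wrist_force: [0.0, 0.2, 0.1]
gripper_width: 0.0003
```

```bash
python3 -c "
from h import *
from bench import ctrl,read_camera
delta(ctrl.state(),[-.051,0,.165])
c=read_camera('scene')
cv2.imwrite('pics/s6.png',cv2.resize(c['pixels'][90:280,130:320,::-1],None,fx=3,fy=3,interpolation=cv2.INTER_CUBIC))"
```

```text
case now [-48.3  -1.  176.2] world [ 0.477 -0.24   0.176] F [0.  0.2 0.1] t 4.975 grip 0.00025078863416956826
delta mm [-1.   2.7 11.2] rotvec [-0.001  0.002 -0.   ]
```

View pics/s6.png

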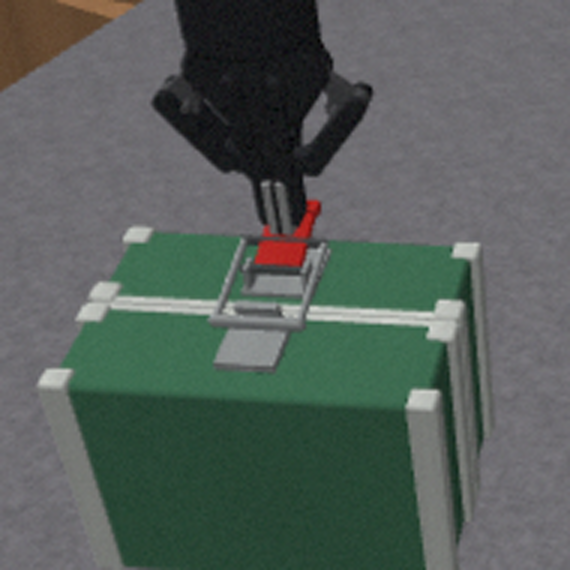

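Emit:
send_rows:
  series:
    - {"dx": 0,"dy": 2,"dz": 5,"rx": 0,"ry": 0,"rz": 0,"hand": -1}
    - {"dx": 0,"dy": 1,"dz": 5,"rx": 0,"ry": 0,"rz": 0,"hand": -1}
    - {"dx": 0,"dy": 0,"dz": 4,"rx": 0,"ry": 0,"rz": 0,"hand": -1}
    - {"dx": 0,"dy": 0,"dz": 3,"rx": 0,"ry": 0,"rz": 0,"hand": -1}
  force: 30

```text
time_s: 5.52
tool_pos: [0.4755, -0.2414, 0.165]
tool_rot: [-0.001, 0.819, -0.574, 0.0]
wrist_force: [-7.8, 3.9, 22.6]
gripper_width: 0.0002
```

```bash
python3 -c "
from h import *
from bench import ctrl,read_camera
delta(ctrl.state(),[-.051,0,.165])
c=read_camera('scene')
cv2.imwrite('pics/s7.png',cv2.resize(c['pixels'][90:280,130:320,::-1],None,fx=3,fy=3,interpolation=cv2.INTER_CUBIC))"
```

```text
case now [-50.4  -1.3 165. ] world [ 0.476 -0.241  0.165] F [-7.8  3.9 22.6] t 5.525 grip 0.0001696494416118167
delta mm [-1.3  0.6 -0. ] rotvec [-0.002  0.001 -0.001]
```

View pics/s7.png

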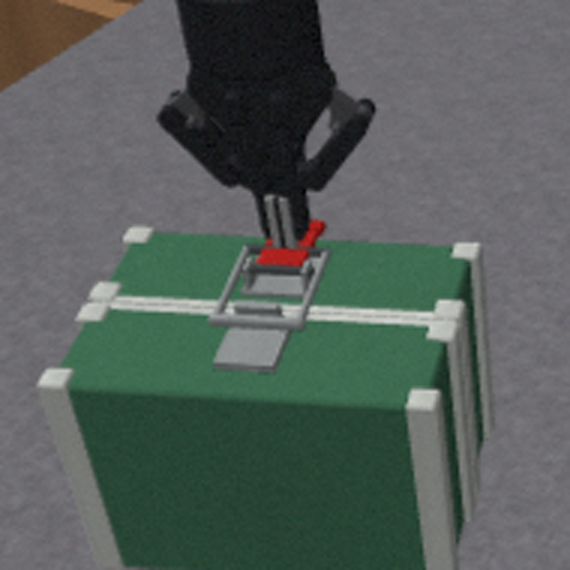

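The lever is at its stop with 22 N on it at z = 165. Next I lift off, straight up and then away, and check.

Emit:
send_rows:
  series:
    - {"dx": 0,"dy": 0,"dz": -15,"rx": 0,"ry": 0,"rz": 0,"hand": -1}
    - {"dx": 0,"dy": 0,"dz": -40,"rx": 0,"ry": 0,"rz": 0,"hand": -1}
    - {"dx": 0,"dy": 0,"dz": -50,"rx": 0,"ry": 0,"rz": 0,"hand": -1}
    - {"dx": 0,"dy": 40,"dz": -30,"rx": 0,"ry": 0,"rz": 0,"hand": -1}
    - {"dx": 0,"dy": 50,"dz": 0,"rx": 0,"ry": 0,"rz": 0,"hand": -1}
    - {"dx": 0,"dy": 50,"dz": 0,"rx": 0,"ry": 0,"rz": 0,"hand": -1}
    - {"dx": 0,"dy": 0,"dz": 0,"rx": 0,"ry": 0,"rz": 0,"hand": -1}
    - {"dx": 0,"dy": 0,"dz": 0,"rx": 0,"ry": 0,"rz": 0,"hand": -1}
  force: 30

```text
time_s: 6.58
tool_pos: [0.3384, -0.2906, 0.3022]
tool_rot: [0.0, 0.819, -0.573, -0.002]
wrist_force: [-0.3, 0.3, 0.5]
gripper_width: -0.0002
```

```bash
python3 -c "
from h import *
from bench import ctrl,read_camera
delta(ctrl.state(),[-.051,0,.165])
c=read_camera('scene');np.savez('s8.npz',**c)
a=cv2.resize(c['pixels'][110:300,130:320,::-1],None,fx=2.1,fy=3,interpolation=cv2.INTER_CUBIC)
c=read_camera('top');np.savez('t8.npz',**c)
b=cv2.resize(c['pixels'][150:340,330:520,::-1],None,fx=2.1,fy=3,interpolation=cv2.INTER_CUBIC)
cv2.imwrite('pics/s8.png',np.hstack([a,b]))
P=cloud(c);px=c['pixels'].astype(int);r,g,bb=px[...,0],px[...,1],px[...,2]
m=(r>100)&(g<60)&(bb<60)&(P[...,2]>.14)&(P[...,1]<-.1)&(P[...,1]>-.4)
Q=(P[m]-C)@RC*1000;print(len(Q),np.percentile(Q,[5,50,95],axis=0).round(1))
m2=Q[:,0];print('slope lever',np.polyfit(Q[:,0],Q[:,2],1))
"
```

```text
case now [-196.1   -0.5  302.2] world [ 0.338 -0.291  0.302] F [-0.3  0.3  0.5] t 6.575 grip -0.0002244560502799927
delta mm [-1.000e-01 -1.455e+02  1.367e+02] rotvec [0.003 0.003 0.001]
632 [[-72.5 -11.9 162.1]
 [-51.3   0.9 164.5]
 [-26.   13.4 166.6]]
slope lever [1.11631652e-02 1.65015926e+02]
```

View pics/s8.png

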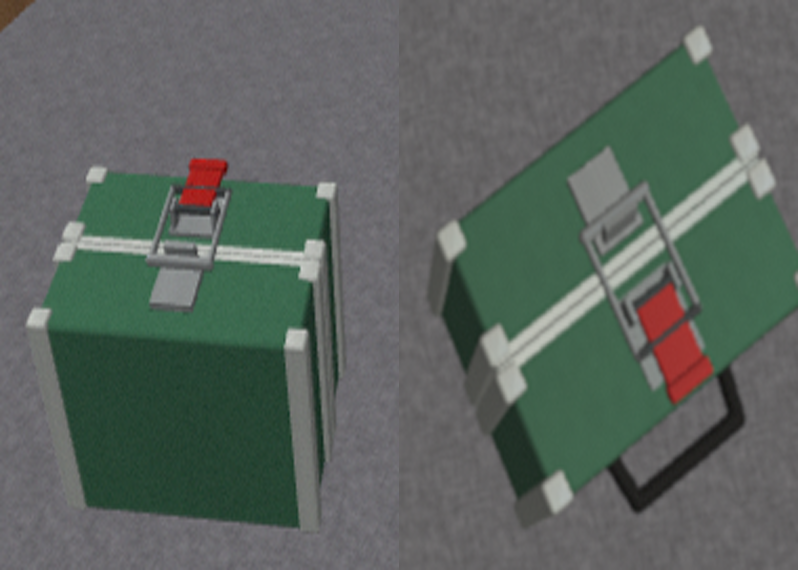

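The lever lies flat, with a measured slope of about 0.01 and its end at x −72, z 162 mm. The bar is beyond the keeper and the seam gap has closed, so I hand in.

```bash
python3 -c "
from h import *
s=load('s8.npz');t=load('t8.npz')
p,e=tri(s,(181/2.1+130,262/3+110),t,((617-400)/2.1+330,211/3+150));print((tocase(p)*1000).round(1),e)
from bench import ctrl
print(ctrl.hand_in())"
```

```text
[ 25.4  -0.5 160.2] 0.0020657414321444607
the job is handed in; nothing more can be done
None
```

The green case's latch is fastened, and I handed the job in about 6.6 s into the 35 s allowed. I tipped the loop over with the closed fingers until its bar fell behind the keeper. Then I pushed the lever to -x and pressed it flat, reaching about 24 N on the wrist at its stop, and moved the arm clear.

| Check | Last measurement | Required |
|---|---|---|
| Lever slope | about 0.01 rad | below 0.15 rad |
| Lever end | x −72, z 162 mm | matches the given flat pose |
| Bar in the case's frame | x 25, z 160 mm (two views, about 2 mm residual) | x above 18, z below 170 mm |
| Wrist force, arm clear | under 1 N | robot touching nothing |

- **Seam:** it looked shut in both views. I judged this by eye and did not measure the opening angle.
- **Hooked while the lever was up:** I confirmed the bar behind the keeper with the lever still up in one picture, and did not measure the bar or lever angle at that moment.
- **Push force:** the 24 N peak was above the suggested 5 to 10 N, reached only at the stop.
- **Grey case:** the arm never went near it, but I did not re-measure its bar at the end.

No check failed or disagreed with another.

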